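Set a ratchet prop to its fourth click and clamp it

TASK

Set the bench prop to the height where a shaft will lie on it: take the column by its head and raise it until the ratchet has clicked exactly four times, let that notch settle gently onto the pawl and let go. Then press the clamp lever at the prop's side gently all the way down, flat. Leave the other things on the bench alone.

Things in the scene. Friction and masses are not known exactly. Their poses are not given: they have to be found in the camera images.
- prop: Grey ratchet prop, like a small jack stand, fixed to the bench: foot 140 x 120 x 10 mm, square tower 44 mm wide, 125 mm high. Origin: on the bench, on the column's axis; z up, y towards the clamp lever's side, -x towards the spring pawl, which sits between two cheeks (out to x = -62 mm). As the column rises the pawl slips under tooth after tooth (a click) and then carries the column there.
- column: Steel bar 22 mm square with a head, sliding straight up out of the tower; at its lower stop at the start, can rise 120 mm. Origin: on its axis, 163 mm below point column_head; axes as the prop's. Five teeth 12 mm apart. Once past a click it cannot sink back below it. Load pawl and teeth with under 30 N; lower it onto the pawl in the hand: let go over 2 mm above its rest, it counts as dropped.
- tower_top (a point): Centre of the tower's top, 125 mm above the bench, where the column comes out. The pawl's height is set differently each time and not measured: the first click comes after 17 to 44 mm of rise. The steady pull is 2 to 6 N; in the last 6 to 9 mm before each click the pawl adds 5 to 10 N, which vanish suddenly at the click. Lowered again, the column lands on the pawl 1 to 4 mm below the click.
- column_head (a point): Point on the column's axis in its dark steel head, 24 mm below the head's top; the head is 46 mm along x, 34 mm along y (two flat sides to grip) and 42 mm high, with a U groove along x in its top 16 mm; axes as the prop's. At the start it is 163 mm above the bench, and the head's underside 20 mm above the tower.
- lever_pad (a point): Middle of the top face of the black pad (22 mm along x, 30 mm long, 12 mm thick) at the clamp lever's free end. The lever turns about an axis along the prop's x, 30 mm to +y of the prop's axis and 50 mm above the bench; the pad's middle is 85 mm from that axis, so its top is 56 mm above the bench when level.
- clamp_lever (a joint): Angle of the clamp lever in rad: 0 when it slants up 40 degrees, 0.70 when pressed down level, its stop. It stays where it is left; pressing takes about 4 N at the pad; keep under 35 N.
- gland: Bystander: cream and grey cable gland, 46 x 52 x 68 mm, standing; origin under its middle.
- ink_bottle: Bystander: dark blue bottle, 49 mm across, 102 mm high, standing; origin under its middle.
- tape_black: Bystander: roll of black tape, 62 mm across, 19 mm high, lying; origin under its middle.

How it is judged:
By the outcome, as a careful person would: the job done as asked, in the order asked, and still so for the second after the job is handed in, with the robot touching nothing.
It also fails if it takes over 72 s, if anything falls off the work surface, if the arm or the gripper's body presses on something with over 40 N, if the wrist force passes 120 N, or if a joint passes its speed limit or range.

ROBOT

A 7-joint arm with a two-finger parallel gripper is mounted at the origin on a cart in front of the work surface, level with it; the furniture and walls round the work are solid. World frame = base frame: x ahead of the robot, y to its left, z up, the work surface at z = 0. Lengths are in m, angles in rad, forces in N, time in s.
With the tool pointing down it reaches from about 0.4 to 0.85 m from the base axis. Payload 4.5 kg.
Tool frame: the origin (TCP) lies midway between the tips of the shut fingers; the grasp point (between the pads) lies 19 mm behind it; z points along the fingers, y is the line along which they close (so a half turn about z gives the same grasp; the last joint's range is limited). The gripper opens to 88 mm and grips with 3 to 60 N. Pads are 18 mm wide; open, the fingers measure 123 mm over their backs; the gripper's body (75 mm by 187 mm) begins 45 mm behind the grasp point.
Start: joints at [0.034, 0.689, -0.195, 1.565, 0.157, 0.902, -0.215], TCP at [0.625, 0, 0.201] pointing down, gripper open.
Joint ranges: [-3.01, 3.01], [-0.46, 2.08], [-1.47, 1.51], [0.13, 2.56], [-1, 4.14], [0.04, 2.09], [-2.66, 2.66]. Speed limits (rad/s): [2.57, 2.57, 3.14, 3.14, 3.14, 3.14, 3.14].

INTERFACE

Orientations are given as a unit quaternion [x, y, z, w].
In Python, from plant import * gives the robot as it stands.
- The arm moves only by the tool send_rows, never from a script. Its argument "targets" is a list of rows, each a list of 2 entries, a list of its own where there are three numbers: the shift along the tool's x, y, z in units of 0.3 m (1.0 is 0.3 m), then the turn, a rotation vector about the tool's x, y, z in units of pi rad (1.0 is pi rad). A call has 1 to 12 rows; each row is the pose to reach, as a shift and turn from the pose commanded when the call began, along the tool's axes at that moment, turning the shorter way round; what a row does not reach only later rows make up. A row lasts 1/8 s, in which the tool goes at most 62.5 mm and 10.7 degrees, less where a joint would pass 70% of its speed; a pose out of reach is approached as far as the arm can. A call with a number of a shift or a turn outside -1 to 1 is refused whole. A call with a gripper value outside its range is refused whole. "fingers" is the opening, from 0 (shut) to 1 (fully open), set as the call begins (left out, the last holds). The fingers move at their own pace and stop on an object; "newtons" is the grip in N (left out, the last holds). Time passes only in rows, so rows that repeat a pose let the fingers close. It gives the time, the measured TCP pose, the force, the opening and the grip force at its end, in the units of the state.
- get_state(): the state, without advancing time (a new reading comes with each control period).
- snapshot(name): name is "scene" or "side" or "wrist"; returns a dict with "img" (384x512x3 uint8, blue, green, red), "fx", "fy", "cx", "cy" (pixels), "cam_to_world" (4x4, takes a point from camera to world coordinates); the wrist camera has in their place "T_tool_cam" (4x4, takes a point from camera to tool coordinates, whose origin is the TCP and whose axes are the flange's). Camera axes: x right, y down, z forward; pixel columns grow to the right and rows downward; lengths in m; the calibration is good to about 2 mm. A picture is of the moment at which its call begins: read the wrist's pose just before it. There is no depth.
- finish_job(): hands the job in; it is judged then, once.
The state is a dict: "clock": time; "q": joint angles; "qd": joint speeds; "joint_torque": joint torques, N m; "tool_pos": TCP position; "eef_rot": TCP orientation; "contact_force": force on the tool from outside, world axes, zero at the start; "moment": the same for the moment, N m; "opening": opening from 0.0 (shut) to 1.0 (fully open); "finger_force": force on a finger pad.
Only numpy, scipy, OpenCV 4.12 (cv2) and the standard library are available. Lean on these libraries where they do the work, as an engineer would, in place of code of your own. Each camera call takes 0.05 s, during which the arm holds its last target. There are 200 camera calls.

## Working session

There is one attempt and no reset: what is moved stays moved. The work goes in short steps, Python scripts to look and compute and a tool call to move; the robot and the scene stay as the last step left them, time stands still between calls to the robot, and variables do not carry over. Pictures are saved under pics/ and viewed, at most 10 in all, crops included, and the job is handed in when it is done.

Besides the shell and the picture viewer there is one more tool, called after ">>>" by a JSON object that holds its "fn" and its "kwargs", one argument or row to a line. send_rows: Moves the arm, as the interface text tells. Its arguments: {"type":"object","properties":{"targets":{"type":"array"},"fingers":{"type":"number"},"newtons":{"type":"number"}},"required":["targets"]}

```bash
mkdir -p pics; ls
python3 - <<'E'
from plant import *
import cv2,numpy as np
s=get_state();print({k:np.round(v,3) for k,v in s.items()})
a=snapshot("scene");b=snapshot("side")
for n,p in(("scene",a),("side",b)):
    cv2.imwrite(f"pics/{n}0.png",p["img"]);print(n,p["fx"],p["fy"],p["cx"],p["cy"],np.round(p["cam_to_world"],4).tolist())
E
```

```text
pics
{'clock': np.float64(0.0), 'q': array([ 0.034,  0.69 , -0.195,  1.566,  0.157,  0.902, -0.215]), 'qd': array([ 0.   ,  0.   , -0.002, -0.001, -0.   , -0.001, -0.001]), 'joint_torque': array([ 0.0000e+00, -5.2757e+01, -1.2670e+00, -1.5343e+01, -5.3000e-02,
        7.0000e-03,  0.0000e+00]), 'tool_pos': array([ 0.624, -0.   ,  0.2  ]), 'eef_rot': array([ 0.707,  0.707, -0.001, -0.001]), 'contact_force': array([ 0.292, -0.651, -0.66 ]), 'moment': array([0.014, 0.02 , 0.01 ]), 'finger_force': np.float64(0.0), 'opening': np.float64(0.999)}
scene 355.0730304493342 355.0730304493342 256.97692937379225 191.5567437385085 [[0.8704, -0.276, 0.4078, 0.2055], [-0.492, -0.4542, 0.7427, -0.8027], [-0.0197, -0.8471, -0.5311, 0.6796], [0.0, 0.0, 0.0, 1.0]]
side 376.84406575855223 376.84406575855223 256.37148595355865 195.80288713526548 [[-0.9788, -0.0975, 0.1801, 0.4199], [-0.2036, 0.371, -0.906, 1.1305], [0.0216, -0.9235, -0.383, 0.5904], [0.0, 0.0, 0.0, 1.0]]
```

View pics/scene0.png

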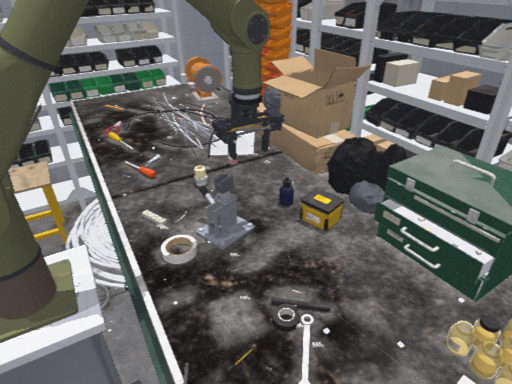

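View pics/side0.png

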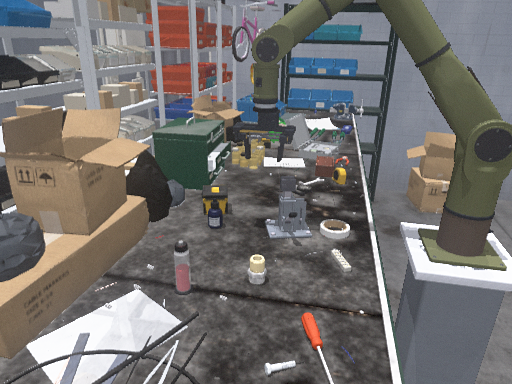

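The prop is near scene pixel (224,215) and side pixel (289,212), with the gland and ink bottle beside it. I'll enlarge both to get exact points.

Run:
```python
import cv2,numpy as np
a=cv2.imread("pics/scene0.png")[160:260,180:310];b=cv2.imread("pics/side0.png")[165:265,240:370]
f=lambda x:cv2.resize(x,None,fx=6,fy=3*2,interpolation=cv2.INTER_CUBIC)
A=cv2.resize(a,None,fx=6,fy=6,interpolation=cv2.INTER_CUBIC)
B=cv2.resize(b,None,fx=6,fy=6,interpolation=cv2.INTER_CUBIC)
cv2.imwrite("pics/sceneC.png",A[:600]);cv2.imwrite("pics/sideC.png",B[:600])
```

```text
(no output)
```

View pics/sceneC.png

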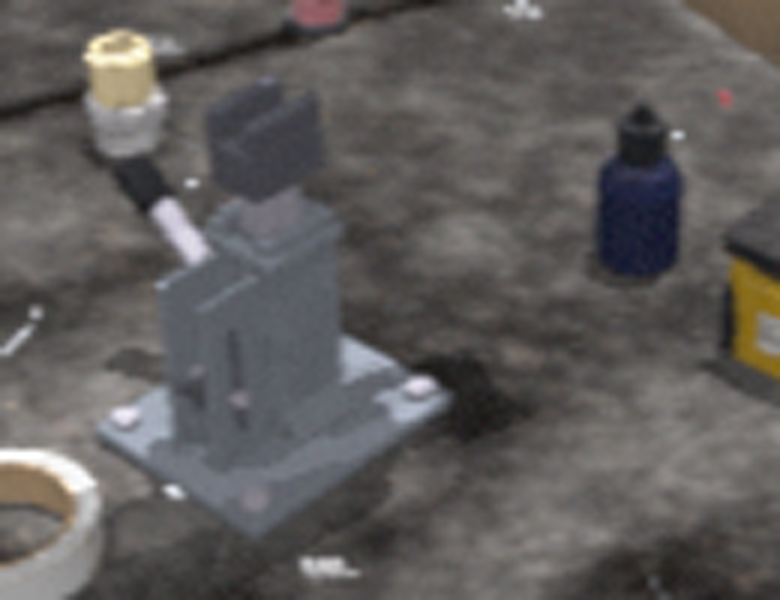

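View pics/sideC.png

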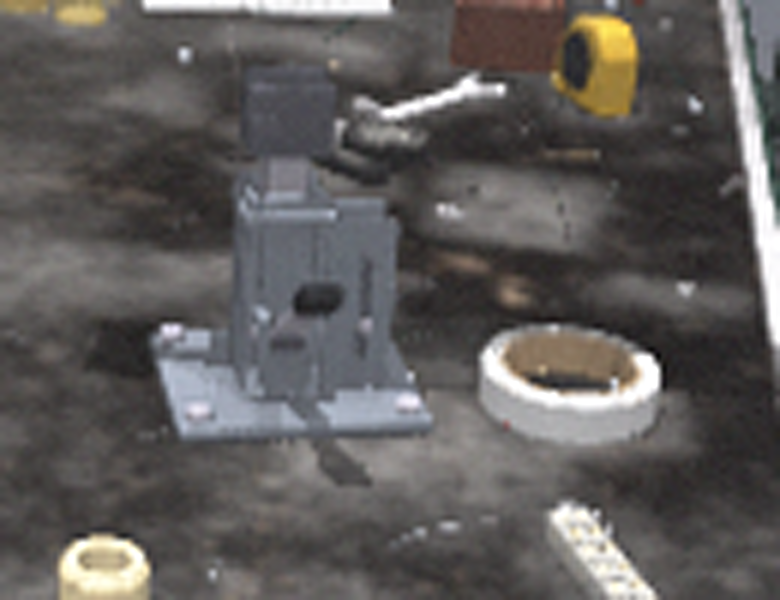

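```bash
cat > fit.py <<'E'
import numpy as np
from scipy.optimize import least_squares
from plant import *
a=snapshot("scene");b=snapshot("side")
H,T,B=(.023,.017),.187,.145
S=[((-1,1,T),210,108),((-1,-1,B),248,203),((1,-1,T),318,93),((1,-1,B),322,165),((1,1,T),268,78),((-1,1,B),212,185)]
D=[((1,1,T),243,70),((-1,1,T),335,72),((1,1,B),245,157),((-1,1,B),333,155)]
FS=[((-1,1),100,435),((-1,-1),258,533),((1,-1),452,400)]
FD=[((1,1),183,437),((-1,1),433,430),((1,-1),152,343)]
def proj(c,P):
    M=np.linalg.inv(c["cam_to_world"]);q=M[:3,:3]@P+M[:3,3]
    return np.array([c["fx"]*q[0]/q[2]+c["cx"],c["fy"]*q[1]/q[2]+c["cy"]])
def res(p):
    x,y,t,fx,fy=p;R=np.array([[np.cos(t),-np.sin(t),0],[np.sin(t),np.cos(t),0],[0,0,1]]);o=np.array([x,y,0]);r=[]
    for c,L,F,ox,oy in((a,S,FS,180,160),(b,D,FD,240,165)):
        for s,u,v in L: r+=list(proj(c,o+R@np.array([s[0]*H[0],s[1]*H[1],s[2]]))-[ox+u/6,oy+v/6])
        for s,u,v in F: r+=list(proj(c,o+R@np.array([s[0]*.07+fx,s[1]*.06+fy,.004]))-[ox+u/6,oy+v/6])
    return np.array(r)
for t0 in(0,.5,-.5,1):
    s=least_squares(res,[.45,-.2,t0,0,0],loss="soft_l1");print(np.round(s.x,4),s.cost)
print(np.round(res(s.x).reshape(-1,2),1).tolist())
E
python3 fit.py
```

```text
[ 5.43e-01  3.20e-03  3.28e-01 -8.70e-03  3.00e-04] 10.964425078007636
[ 5.43e-01  3.20e-03  3.28e-01 -8.70e-03  3.00e-04] 10.96442507801841
[ 5.43e-01  3.20e-03  3.28e-01 -8.70e-03  3.00e-04] 10.96442507810508
[ 5.43e-01  3.20e-03  3.28e-01 -8.70e-03  3.00e-04] 10.964425078009729
[[-1.3, -0.2], [1.8, 0.9], [0.9, -0.1], [1.0, 0.6], [0.9, -1.3], [-0.4, -0.2], [-1.1, 0.0], [-0.2, 0.8], [0.3, -0.1], [1.3, 3.0], [0.4, 2.3], [0.4, 0.9], [-0.1, 0.9], [-0.7, 0.5], [0.3, -0.1], [-0.8, -0.5]]
```

The fit puts the prop at (0.543, 0.003) with a yaw of 0.328 rad. Next I move above the head and turn the grip to the prop's y axis.

>>> {"fn": "send_rows", "kwargs": {
  "targets": [
    [[0,0,-0.2],[0,0,0.05]],
    [[0.005,-0.14,-0.2],[0,0,0.1]],
    [[0.01,-0.273,-0.2],[0,0,0.15]],
    [[0.01,-0.273,-0.2],[0,0,0.2]],
    [[0.01,-0.273,-0.2],[0,0,0.25]],
    [[0.01,-0.273,-0.2],[0,0,0.3]],
    [[0.01,-0.273,-0.2],[0,0,0.35]],
    [[0.01,-0.273,-0.2],[0,0,0.396]],
    [[0.01,-0.273,-0.2],[0,0,0.396]],
    [[0.01,-0.273,-0.2],[0,0,0.396]]
  ],
  "fingers": 1
}}

```text
clock: 1.45
tool_pos: [0.543, 0.0031, 0.261]
eef_rot: [0.986, 0.164, -0.0, -0.0]
contact_force: [0.4, 0.6, -0.2]
opening: 1.001
finger_force: 0.0
```

```bash
cat > st.py <<'E'
from plant import *
import numpy as np
s=get_state()
for k in("clock","tool_pos","eef_rot","contact_force","opening","finger_force"):print(k,np.round(s[k],4))
E
python3 st.py
python3 - <<'E'
from plant import *
import cv2,numpy as np
from scipy.spatial.transform import Rotation as R
s=get_state();w=snapshot("wrist");im=w["img"].copy();cv2.imwrite("pics/wrist1raw.png",im)
W=np.eye(4);W[:3,:3]=R.from_quat(s["eef_rot"]).as_matrix();W[:3,3]=s["tool_pos"]
M=np.linalg.inv(W@w["T_tool_cam"])
t=.328;c,sn=np.cos(t),np.sin(t)
for x,y in((-1,-1),(-1,1),(1,1),(1,-1)):
    p=np.array([.543+c*x*.023-sn*y*.017,.0032+sn*x*.023+c*y*.017,.187,1]);q=M@p
    u=w["fx"]*q[0]/q[2]+w["cx"],w["fy"]*q[1]/q[2]+w["cy"];print(x,y,np.round(u,1))
    cv2.circle(im,(int(u[0]),int(u[1])),3,(0,0,255),1)
cv2.imwrite("pics/wrist1.png",im)
E
```

```text
clock 1.45
tool_pos [0.543  0.0031 0.261 ]
eef_rot [ 9.865e-01  1.639e-01 -1.000e-04 -0.000e+00]
contact_force [ 0.4093  0.5687 -0.1701]
opening 1.0013
finger_force 0.0
-1 -1 [271.7 212.4]
-1 1 [234.4 212.3]
1 1 [233.6 162.4]
1 -1 [272.6 162.5]
```

View pics/wrist1.png

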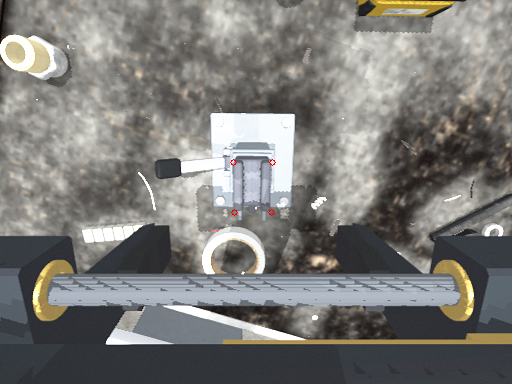

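The predicted corners (red) sit on the head's edges, at u 234–272 and v 162–213. The position and yaw are right, and the lever pad is at about (168,168). Next I descend and grip.

>>> {"fn": "send_rows", "kwargs": {
  "targets": [
    [[0,0,0.15],[0,0,0]],
    [[0,0,0.28],[0,0,0]],
    [[0,0,0.34],[0,0,0]],
    [[0,0,0.385],[0,0,0]],
    [[0,0,0.385],[0,0,0]]
  ]
}}

```text
clock: 2.12
tool_pos: [0.5428, 0.003, 0.1451]
eef_rot: [0.987, 0.163, -0.001, -0.0]
contact_force: [-0.6, -0.3, -0.9]
opening: 1.0
finger_force: 0.0
```

>>> {"fn": "send_rows", "kwargs": {
  "targets": [
    [[0,0,0],[0,0,0]],
    [[0,0,0],[0,0,0]],
    [[0,0,0],[0,0,0]],
    [[0,0,0],[0,0,0]],
    [[0,0,0],[0,0,0]],
    [[0,0,0],[0,0,0]],
    [[0,0,0],[0,0,0]],
    [[0,0,0],[0,0,0]]
  ],
  "fingers": 0.3,
  "newtons": 40
}}

```text
clock: 3.12
tool_pos: [0.5426, 0.0045, 0.1456]
eef_rot: [0.987, 0.163, -0.0, -0.001]
contact_force: [-2.7, 5.3, 3.1]
opening: 0.374
finger_force: 40.0
```

>>> {"fn": "send_rows", "kwargs": {
  "targets": [
    [[0,-0.004,0],[0,0,0]],
    [[0,-0.005,-0.01],[0,0,0]],
    [[0,-0.005,-0.02],[0,0,0]],
    [[0,-0.005,-0.03],[0,0,0]],
    [[0,-0.005,-0.03],[0,0,0]],
    [[0,-0.005,-0.03],[0,0,0]]
  ]
}}

```text
clock: 3.88
tool_pos: [0.5426, 0.0045, 0.1548]
eef_rot: [0.987, 0.163, 0.0, -0.0]
contact_force: [-1.0, 3.1, -2.3]
opening: 0.374
finger_force: 40.0
```

>>> {"fn": "send_rows", "kwargs": {
  "targets": [
    [[0,0,-0.01],[0,0,0]],
    [[0,0,-0.02],[0,0,0]],
    [[0,0,-0.02],[0,0,0]]
  ]
}}

```text
clock: 4.25
tool_pos: [0.5427, 0.0045, 0.1608]
eef_rot: [0.987, 0.163, 0.0, -0.0]
contact_force: [-0.0, 3.2, -2.5]
opening: 0.374
finger_force: 40.0
```

>>> {"fn": "send_rows", "kwargs": {
  "targets": [
    [[0,-0.001,-0.0025],[0,0,0]],
    [[0,-0.002,-0.005],[0,0,0]]
  ]
}}

```text
clock: 4.5
tool_pos: [0.5426, 0.0045, 0.1616]
eef_rot: [0.987, 0.163, -0.0, 0.0]
contact_force: [3.8, 2.2, -13.7]
opening: 0.374
finger_force: 40.0
```

>>> {"fn": "send_rows", "kwargs": {
  "targets": [
    [[0,0,-0.0025],[0,0,0]],
    [[0,0,-0.005],[0,0,0]]
  ]
}}

```text
clock: 4.75
tool_pos: [0.5426, 0.0045, 0.1631]
eef_rot: [0.987, 0.162, -0.0, 0.0]
contact_force: [3.5, 0.6, -14.9]
opening: 0.372
finger_force: 40.0
```

>>> {"fn": "send_rows", "kwargs": {
  "targets": [
    [[0,0,-0.0025],[0,0,0]],
    [[0,0,-0.005],[0,0,0]]
  ]
}}

```text
clock: 5.0
tool_pos: [0.5426, 0.0045, 0.1655]
eef_rot: [0.987, 0.162, 0.0, 0.0]
contact_force: [3.1, -0.7, -12.7]
opening: 0.372
finger_force: 40.0
```

>>> {"fn": "send_rows", "kwargs": {
  "targets": [
    [[0,0,-0.0025],[0,0,0]],
    [[0,0,-0.005],[0,0,0]]
  ]
}}

```text
clock: 5.25
tool_pos: [0.5426, 0.0045, 0.1668]
eef_rot: [0.987, 0.162, 0.0, 0.0]
contact_force: [3.3, -1.0, -11.9]
opening: 0.373
finger_force: 40.0
```

>>> {"fn": "send_rows", "kwargs": {
  "targets": [
    [[0,0,-0.0025],[0,0,0]],
    [[0,0,-0.005],[0,0,0]]
  ]
}}

```text
clock: 5.5
tool_pos: [0.5426, 0.0045, 0.1682]
eef_rot: [0.987, 0.162, 0.0, 0.0]
contact_force: [3.7, -1.7, -11.3]
opening: 0.374
finger_force: 40.0
```

>>> {"fn": "send_rows", "kwargs": {
  "targets": [
    [[0,0,-0.0025],[0,0,0]],
    [[0,0,-0.005],[0,0,0]]
  ]
}}

```text
clock: 5.75
tool_pos: [0.5426, 0.0046, 0.1704]
eef_rot: [0.987, 0.162, 0.0, 0.0]
contact_force: [1.7, -2.9, -4.9]
opening: 0.375
finger_force: 40.0
```

>>> {"fn": "send_rows", "kwargs": {
  "targets": [
    [[0,0,-0.0025],[0,0,0]],
    [[0,0,-0.005],[0,0,0]]
  ]
}}

```text
clock: 6.0
tool_pos: [0.5426, 0.0046, 0.1716]
eef_rot: [0.987, 0.162, 0.0, 0.0]
contact_force: [2.1, -3.0, -4.4]
opening: 0.376
finger_force: 40.0
```

>>> {"fn": "send_rows", "kwargs": {
  "targets": [
    [[0,0,-0.0025],[0,0,0]],
    [[0,0,-0.005],[0,0,0]]
  ]
}}

```text
clock: 6.25
tool_pos: [0.5426, 0.0046, 0.1727]
eef_rot: [0.987, 0.162, 0.0, 0.0]
contact_force: [3.1, -3.5, -7.0]
opening: 0.376
finger_force: 40.0
```

>>> {"fn": "send_rows", "kwargs": {
  "targets": [
    [[0,0.001,-0.0025],[0,0,0]],
    [[0,0.002,-0.005],[0,0,0]]
  ]
}}

```text
clock: 6.5
tool_pos: [0.5425, 0.0046, 0.1735]
eef_rot: [0.987, 0.163, -0.0, -0.0]
contact_force: [3.4, -2.4, -13.5]
opening: 0.375
finger_force: 40.0
```

>>> {"fn": "send_rows", "kwargs": {
  "targets": [
    [[0,0,-0.0025],[0,0,0]],
    [[0,0,-0.005],[0,0,0]]
  ]
}}

```text
clock: 6.75
tool_pos: [0.5425, 0.0046, 0.1745]
eef_rot: [0.987, 0.163, -0.0, -0.0]
contact_force: [5.6, -3.8, -15.4]
opening: 0.37
finger_force: 40.0
```

>>> {"fn": "send_rows", "kwargs": {
  "targets": [
    [[0,0,-0.0025],[0,0,0]],
    [[0,0,-0.005],[0,0,0]]
  ]
}}

```text
clock: 7.0
tool_pos: [0.5425, 0.0046, 0.176]
eef_rot: [0.987, 0.163, -0.0, -0.0]
contact_force: [5.1, -2.4, -12.7]
opening: 0.371
finger_force: 40.0
```

>>> {"fn": "send_rows", "kwargs": {
  "targets": [
    [[0,0,-0.0025],[0,0,0]],
    [[0,0,-0.005],[0,0,0]]
  ]
}}

```text
clock: 7.25
tool_pos: [0.5426, 0.0046, 0.178]
eef_rot: [0.987, 0.163, -0.0, -0.0]
contact_force: [4.4, -2.4, -12.6]
opening: 0.372
finger_force: 40.0
```

>>> {"fn": "send_rows", "kwargs": {
  "targets": [
    [[0,0,-0.0025],[0,0,0]],
    [[0,0,-0.005],[0,0,0]]
  ]
}}

```text
clock: 7.5
tool_pos: [0.5425, 0.0046, 0.1795]
eef_rot: [0.987, 0.163, -0.0, -0.0]
contact_force: [4.5, -2.6, -12.0]
opening: 0.372
finger_force: 40.0
```

>>> {"fn": "send_rows", "kwargs": {
  "targets": [
    [[0,0,-0.0025],[0,0,0]],
    [[0,0,-0.005],[0,0,0]]
  ]
}}

```text
clock: 7.75
tool_pos: [0.5426, 0.0046, 0.1812]
eef_rot: [0.987, 0.163, -0.0, -0.0]
contact_force: [1.9, -3.6, -4.9]
opening: 0.371
finger_force: 40.0
```

>>> {"fn": "send_rows", "kwargs": {
  "targets": [
    [[0,0,-0.0025],[0,0,0]],
    [[0,0,-0.005],[0,0,0]]
  ]
}}

```text
clock: 8.0
tool_pos: [0.5426, 0.0046, 0.1835]
eef_rot: [0.987, 0.163, 0.0, -0.0]
contact_force: [2.5, -3.1, -4.8]
opening: 0.373
finger_force: 40.0
```

>>> {"fn": "send_rows", "kwargs": {
  "targets": [
    [[0,0,-0.0025],[0,0,0]],
    [[0,0,-0.005],[0,0,0]]
  ]
}}

```text
clock: 8.25
tool_pos: [0.5426, 0.0046, 0.1847]
eef_rot: [0.987, 0.163, 0.0, -0.0]
contact_force: [2.6, -3.1, -7.3]
opening: 0.374
finger_force: 40.0
```

>>> {"fn": "send_rows", "kwargs": {
  "targets": [
    [[0,0,-0.0025],[0,0,0]],
    [[0,0,-0.005],[0,0,0]]
  ]
}}

```text
clock: 8.5
tool_pos: [0.5425, 0.0046, 0.1855]
eef_rot: [0.987, 0.163, -0.0, -0.0]
contact_force: [4.4, -2.0, -13.3]
opening: 0.371
finger_force: 40.0
```

>>> {"fn": "send_rows", "kwargs": {
  "targets": [
    [[0,0,-0.0025],[0,0,0]],
    [[0,0,-0.005],[0,0,0]]
  ]
}}

```text
clock: 8.75
tool_pos: [0.5425, 0.0046, 0.1867]
eef_rot: [0.987, 0.163, -0.0, -0.0]
contact_force: [5.2, -2.2, -15.3]
opening: 0.37
finger_force: 40.0
```

Click 1 came at z≈0.169 and click 2 at z≈0.1805. I carry on through click 3.

>>> {"fn": "send_rows", "kwargs": {
  "targets": [
    [[0,0,-0.0025],[0,0,0]],
    [[0,0,-0.005],[0,0,0]]
  ]
}}

```text
clock: 9.0
tool_pos: [0.5426, 0.0046, 0.1885]
eef_rot: [0.987, 0.163, -0.0, -0.0]
contact_force: [3.8, -1.7, -10.2]
opening: 0.37
finger_force: 40.0
```

>>> {"fn": "send_rows", "kwargs": {
  "targets": [
    [[0,0,-0.0025],[0,0,0]],
    [[0,0,-0.005],[0,0,0]]
  ]
}}

```text
clock: 9.25
tool_pos: [0.5426, 0.0046, 0.1904]
eef_rot: [0.987, 0.163, -0.0, -0.0]
contact_force: [4.1, -2.2, -12.7]
opening: 0.375
finger_force: 40.0
```

>>> {"fn": "send_rows", "kwargs": {
  "targets": [
    [[0,0,-0.0025],[0,0,0]],
    [[0,0,-0.005],[0,0,0]]
  ]
}}

```text
clock: 9.5
tool_pos: [0.5426, 0.0046, 0.1922]
eef_rot: [0.987, 0.163, -0.0, -0.0]
contact_force: [3.6, -1.3, -12.0]
opening: 0.373
finger_force: 40.0
```

>>> {"fn": "send_rows", "kwargs": {
  "targets": [
    [[0,0,-0.0025],[0,0,0]],
    [[0,0,-0.005],[0,0,0]]
  ]
}}

```text
clock: 9.75
tool_pos: [0.5426, 0.0046, 0.1944]
eef_rot: [0.987, 0.163, 0.0, -0.0]
contact_force: [1.6, -2.1, -4.2]
opening: 0.375
finger_force: 40.0
```

>>> {"fn": "send_rows", "kwargs": {
  "targets": [
    [[0,0,-0.0025],[0,0,0]],
    [[0,0,-0.005],[0,0,0]]
  ]
}}

```text
clock: 10.0
tool_pos: [0.5426, 0.0046, 0.1956]
eef_rot: [0.987, 0.163, 0.0, -0.0]
contact_force: [1.4, -0.9, -3.9]
opening: 0.37
finger_force: 40.0
```

>>> {"fn": "send_rows", "kwargs": {
  "targets": [
    [[0,0,-0.0025],[0,0,0]],
    [[0,0,-0.005],[0,0,0]]
  ]
}}

```text
clock: 10.25
tool_pos: [0.5426, 0.0046, 0.1967]
eef_rot: [0.987, 0.163, 0.0, -0.0]
contact_force: [2.0, -1.4, -6.1]
opening: 0.375
finger_force: 40.0
```

>>> {"fn": "send_rows", "kwargs": {
  "targets": [
    [[0,0,-0.0025],[0,0,0]],
    [[0,0,-0.005],[0,0,0]]
  ]
}}

```text
clock: 10.5
tool_pos: [0.5425, 0.0045, 0.1975]
eef_rot: [0.987, 0.163, -0.0, -0.0]
contact_force: [4.2, -1.5, -14.0]
opening: 0.373
finger_force: 40.0
```

>>> {"fn": "send_rows", "kwargs": {
  "targets": [
    [[0,0,-0.0025],[0,0,0]],
    [[0,0,-0.005],[0,0,0]]
  ]
}}

```text
clock: 10.75
tool_pos: [0.5425, 0.0045, 0.199]
eef_rot: [0.987, 0.163, -0.0, -0.0]
contact_force: [4.7, -1.8, -14.9]
opening: 0.37
finger_force: 40.0
```

>>> {"fn": "send_rows", "kwargs": {
  "targets": [
    [[0,0,-0.0025],[0,0,0]],
    [[0,0,-0.005],[0,0,0]]
  ]
}}

```text
clock: 11.0
tool_pos: [0.5426, 0.0046, 0.2014]
eef_rot: [0.987, 0.163, 0.0, -0.0]
contact_force: [3.6, -0.8, -13.4]
opening: 0.375
finger_force: 40.0
```

>>> {"fn": "send_rows", "kwargs": {
  "targets": [
    [[0,0,-0.0025],[0,0,0]],
    [[0,0,-0.005],[0,0,0]]
  ]
}}

```text
clock: 11.25
tool_pos: [0.5426, 0.0045, 0.2028]
eef_rot: [0.987, 0.163, 0.0, -0.0]
contact_force: [3.3, -0.8, -13.0]
opening: 0.373
finger_force: 40.0
```

>>> {"fn": "send_rows", "kwargs": {
  "targets": [
    [[0,0,-0.0025],[0,0,0]],
    [[0,0,-0.005],[0,0,0]]
  ]
}}

```text
clock: 11.5
tool_pos: [0.5426, 0.0045, 0.2042]
eef_rot: [0.987, 0.163, -0.0, -0.0]
contact_force: [3.9, -0.5, -12.0]
opening: 0.369
finger_force: 40.0
```

>>> {"fn": "send_rows", "kwargs": {
  "targets": [
    [[0,0,-0.0025],[0,0,0]],
    [[0,0,-0.005],[0,0,0]]
  ]
}}

```text
clock: 11.75
tool_pos: [0.5426, 0.0045, 0.2064]
eef_rot: [0.987, 0.163, 0.0, -0.0]
contact_force: [0.4, 0.2, -4.2]
opening: 0.372
finger_force: 40.0
```

>>> {"fn": "send_rows", "kwargs": {
  "targets": [
    [[0,0,-0.002],[0,0,0]],
    [[0,0,-0.002],[0,0,0]]
  ]
}}

```text
clock: 12.0
tool_pos: [0.5426, 0.0045, 0.2068]
eef_rot: [0.987, 0.163, 0.0, -0.0]
contact_force: [0.9, -0.0, -3.0]
opening: 0.374
finger_force: 40.0
```

The fourth click came at z≈0.205, so I lower the column gently onto the pawl.

>>> {"fn": "send_rows", "kwargs": {
  "targets": [
    [[0,0,0.002],[0,0,0]],
    [[0,0,0.004],[0,0,0]],
    [[0,0,0.004],[0,0,0]]
  ]
}}

```text
clock: 12.38
tool_pos: [0.5426, 0.0045, 0.205]
eef_rot: [0.987, 0.163, 0.0, -0.0]
contact_force: [0.2, 0.0, -1.4]
opening: 0.375
finger_force: 40.0
```

>>> {"fn": "send_rows", "kwargs": {
  "targets": [
    [[0,0,0.0015],[0,0,0]],
    [[0,0,0.0025],[0,0,0]]
  ]
}}

```text
clock: 12.62
tool_pos: [0.5426, 0.0045, 0.2042]
eef_rot: [0.987, 0.163, -0.0, -0.0]
contact_force: [0.1, 0.7, -0.8]
opening: 0.369
finger_force: 40.0
```

>>> {"fn": "send_rows", "kwargs": {
  "targets": [
    [[0,0,0.0015],[0,0,0]],
    [[0,0,0.0025],[0,0,0]]
  ]
}}

```text
clock: 12.88
tool_pos: [0.5427, 0.0045, 0.204]
eef_rot: [0.987, 0.163, 0.0, -0.0]
contact_force: [-1.3, 0.2, 3.5]
opening: 0.378
finger_force: 40.0
```

>>> {"fn": "send_rows", "kwargs": {
  "targets": [
    [[0,0,0.0015],[0,0,0]],
    [[0,0,0.0025],[0,0,0]]
  ]
}}

```text
clock: 13.12
tool_pos: [0.5427, 0.0045, 0.2037]
eef_rot: [0.987, 0.163, 0.0, -0.0]
contact_force: [-2.7, 0.2, 8.0]
opening: 0.37
finger_force: 40.0
```

>>> {"fn": "send_rows", "kwargs": {
  "targets": [
    [[0,0,0.0015],[0,0,0]],
    [[0,0,0.0025],[0,0,0]]
  ]
}}

```text
clock: 13.38
tool_pos: [0.5428, 0.0045, 0.2035]
eef_rot: [0.987, 0.163, 0.001, -0.0]
contact_force: [-5.1, 0.9, 14.5]
opening: 0.367
finger_force: 40.0
```

>>> {"fn": "send_rows", "kwargs": {
  "targets": [
    [[0,0,-0.003],[0,0,0]],
    [[0,0,-0.005],[0,0,0]],
    [[0,0,-0.005],[0,0,0]],
    [[0,0,-0.005],[0,0,0]]
  ]
}}

```text
clock: 13.88
tool_pos: [0.5427, 0.0045, 0.2039]
eef_rot: [0.987, 0.163, 0.0, -0.0]
contact_force: [-2.6, 0.8, 5.9]
opening: 0.375
finger_force: 40.0
```

>>> {"fn": "send_rows", "kwargs": {
  "targets": [
    [[0,0,0],[0,0,0]],
    [[0,0,0],[0,0,0]],
    [[0,0,0],[0,0,0]],
    [[0,0,0],[0,0,0]],
    [[0,0,0],[0,0,0]],
    [[0,0,0],[0,0,0]]
  ],
  "fingers": 0.8
}}

```text
clock: 14.62
tool_pos: [0.5427, 0.0044, 0.2035]
eef_rot: [0.987, 0.163, 0.0, 0.0]
contact_force: [-0.9, -0.3, -0.3]
opening: 0.804
finger_force: 0.0
```

>>> {"fn": "send_rows", "kwargs": {
  "targets": [
    [[0,0,-0.08],[0,0,0]],
    [[0,0,-0.2],[0,0,0]],
    [[0,0,-0.3],[0,0,0]],
    [[0,0,-0.3],[0,0,0]]
  ]
}}

```text
clock: 15.12
tool_pos: [0.5442, 0.0044, 0.2957]
eef_rot: [0.987, 0.163, 0.003, 0.0]
contact_force: [0.3, 0.4, -0.3]
opening: 0.798
finger_force: 0.0
```

```bash
python3 st.py
python3 - <<'E'
from plant import *
import cv2,numpy as np
a=snapshot("scene")["img"][150:250,180:280];b=snapshot("side")["img"][150:250,240:340]
cv2.imwrite("pics/after.png",cv2.resize(np.hstack([a,b]),None,fx=4,fy=4,interpolation=cv2.INTER_CUBIC))
E
```

```text
clock 15.125
tool_pos [0.5442 0.0044 0.2957]
eef_rot [9.867e-01 1.626e-01 2.600e-03 2.000e-04]
contact_force [ 0.3139  0.3592 -0.3189]
opening 0.7977
finger_force 0.0
```

View pics/after.png

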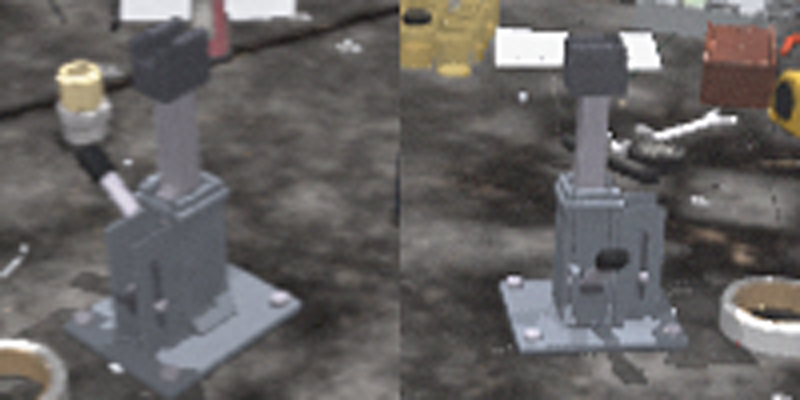

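The column is up about 58 mm and standing, and the lever is still slanted. Next I shut the fingers, turn 90° and hover over the lever pad.

>>> {"fn": "send_rows", "kwargs": {
  "targets": [
    [[0,-0.08,0],[0,0,-0.05]],
    [[0,-0.2,0],[0,0,-0.1]],
    [[0,-0.292,0],[0,0,-0.15]],
    [[0,-0.292,0],[0,0,-0.2]],
    [[0,-0.292,0],[0,0,-0.25]],
    [[0,-0.292,0],[0,0,-0.3]],
    [[0,-0.292,0],[0,0,-0.35]],
    [[0,-0.292,0],[0,0,-0.4]],
    [[0,-0.292,0],[0,0,-0.45]],
    [[0,-0.292,0],[0,0,-0.5]],
    [[0,-0.292,0],[0,0,-0.5]],
    [[0,-0.292,0],[0,0,-0.5]]
  ],
  "fingers": 0
}}

```text
clock: 16.73
tool_pos: [0.5141, 0.0872, 0.2928]
eef_rot: [0.584, 0.812, -0.001, -0.001]
contact_force: [0.2, -0.6, 0.6]
opening: 0.006
finger_force: 0.0
```

```bash
python3 st.py
python3 - <<'E'
from plant import *
import cv2,numpy as np
from scipy.spatial.transform import Rotation as R
s=get_state();w=snapshot("wrist");im=w["img"].copy()
W=np.eye(4);W[:3,:3]=R.from_quat(s["eef_rot"]).as_matrix();W[:3,3]=s["tool_pos"]
M=np.linalg.inv(W@w["T_tool_cam"])
t=.328;c,sn=np.cos(t),np.sin(t);A=np.radians(40)
for r in(70,85,100):
  for x in(-11,11):
    y=30+r*np.cos(A)-6*np.sin(A);z=50+r*np.sin(A)+6*np.cos(A)
    p=np.array([.5427+(c*x-sn*y)/1e3,.004+(sn*x+c*y)/1e3,z/1e3,1]);q=M@p
    u=w["fx"]*q[0]/q[2]+w["cx"],w["fy"]*q[1]/q[2]+w["cy"];cv2.circle(im,(int(u[0]),int(u[1])),2,(0,0,255),1)
cv2.imwrite("pics/wrist2.png",im)
d=s["tool_pos"]-[.5427,.004,0];print("prop xy",c*d[0]+sn*d[1],-sn*d[0]+c*d[1],"rotz axis",R.from_quat(s["eef_rot"]).as_matrix().round(3).tolist())
E
```

```text
clock 16.725
tool_pos [0.5141 0.0872 0.2928]
eef_rot [ 5.838e-01  8.119e-01 -5.000e-04 -5.000e-04]
contact_force [ 0.1617 -0.5961  0.6347]
opening 0.0059
finger_force 0.0
prop xy -0.00028406907767967657 0.08803161747790138 rotz axis [[-0.318, 0.948, -0.001], [0.948, 0.318, -0.0], [0.0, -0.001, -1.0]]
```

View pics/wrist2.png

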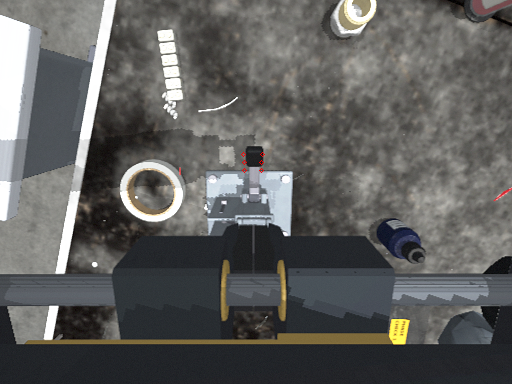

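The pad shows at u 245–263, v 147–165, close to the prediction, with the fingers aligned to its middle. Next I descend to just above it.

>>> {"fn": "send_rows", "kwargs": {
  "targets": [
    [[0,0,0.18],[0,0,0]],
    [[0,0,0.36],[0,0,0]],
    [[0,0,0.5],[0,0,0]],
    [[0,0,0.56],[0,0,0]],
    [[0,0,0.56],[0,0,0]]
  ]
}}

```text
clock: 17.4
tool_pos: [0.5135, 0.0873, 0.1243]
eef_rot: [0.583, 0.812, -0.001, -0.001]
contact_force: [-0.3, 0.9, 1.3]
opening: 0.001
finger_force: 0.0
```

>>> {"fn": "send_rows", "kwargs": {
  "targets": [
    [[0,0,0.015],[0,0,0]],
    [[0,0,0.03],[0,0,0]],
    [[0,0,0.04],[0,0,0]],
    [[0,0,0.04],[0,0,0]]
  ]
}}

```text
clock: 17.9
tool_pos: [0.5145, 0.0874, 0.1136]
eef_rot: [0.583, 0.813, 0.0, 0.0]
contact_force: [-0.8, -0.2, 0.0]
opening: 0.006
finger_force: 0.0
```

>>> {"fn": "send_rows", "kwargs": {
  "targets": [
    [[0.006,0,0.007],[0,0,0]],
    [[0.012,0,0.014],[0,0,0]],
    [[0.018,0,0.021],[0,0,0]],
    [[0.024,0,0.03],[0,0,0]]
  ]
}}

```text
clock: 18.4
tool_pos: [0.5122, 0.0944, 0.1044]
eef_rot: [0.583, 0.813, 0.0, 0.0]
contact_force: [0.4, 0.1, -0.7]
opening: 0.006
finger_force: 0.0
```

```bash
python3 st.py
python3 - <<'E'
from plant import *
import cv2,numpy as np
a=snapshot("scene")["img"][150:240,170:260];b=snapshot("side")["img"][150:240,245:335]
cv2.imwrite("pics/press.png",cv2.resize(np.hstack([a,b]),None,fx=4.4,fy=4.4,interpolation=cv2.INTER_CUBIC))
E
```

```text
clock 18.4
tool_pos [0.5122 0.0944 0.1044]
eef_rot [5.826e-01 8.127e-01 1.000e-04 0.000e+00]
contact_force [ 0.3577  0.096  -0.6804]
opening 0.0063
finger_force 0.0
```

View pics/press.png

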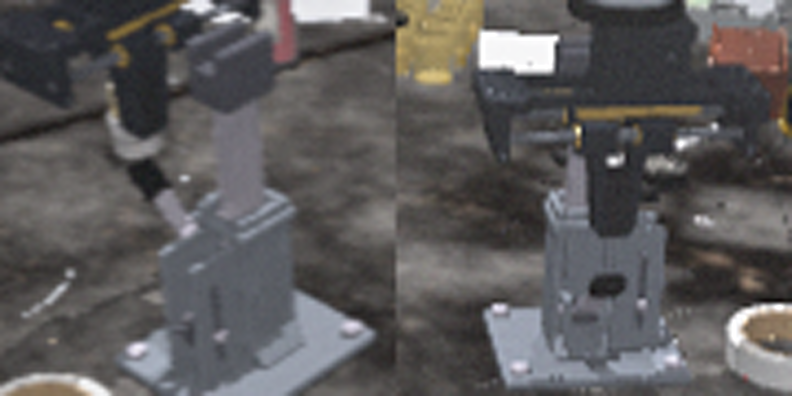

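The finger tip sits above the pad without touching it, and the lever hasn't moved. I'll triangulate the pad from scene (203.5,190.3) and side (293.2,214.7).

Run:
```python
from plant import *
import cv2,numpy as np
a=snapshot("scene");b=snapshot("side")
def P(c): return np.array([[c["fx"],0,c["cx"]],[0,c["fy"],c["cy"]],[0,0,1]])@np.linalg.inv(c["cam_to_world"])[:3]
def tri(u,v):
    X=cv2.triangulatePoints(P(a),P(b),np.array(u,float),np.array(v,float)).ravel();X=X[:3]/X[3]
    e=[np.round((q:=P(c)@np.r_[X,1])[:2]/q[2]-w,1) for c,w in((a,u),(b,v))]
    d=X-[.5427,.004,0];t=.328;print("world",X.round(4),"prop",np.round([np.cos(t)*d[0]+np.sin(t)*d[1],-np.sin(t)*d[0]+np.cos(t)*d[1],X[2]],4),e)
tri((203.5,190.3),(293.2,214.7))
tri((170+142/4.4,150+138/4.4),(245+(612-396)/4.4,150+235/4.4)) # fingertip
```

```text
world [0.5105 0.0958 0.1032] prop [-0.0009  0.0972  0.1032] [array([ 0., -0.]), array([0., 0.])]
world [0.5095 0.0915 0.1383] prop [-0.0032  0.0936  0.1383] [array([ 0.3, -0.2]), array([0.3, 0.2])]
```

Run:
```python
from plant import *
import cv2,numpy as np
from scipy.spatial.transform import Rotation as R
s=get_state();w=snapshot("wrist");im=w["img"].copy();print(s["clock"],s["tool_pos"])
T=w["T_tool_cam"];print(T.round(4).tolist(),w["fx"])
M=np.linalg.inv(T)
for z in(0,-.019,-.034,-.064):
    q=M@[0,0,z,1];u=w["fx"]*q[0]/q[2]+w["cx"],w["fy"]*q[1]/q[2]+w["cy"];print(z,np.round(u,1))
    cv2.circle(im,(int(u[0]),int(u[1])),4,(0,0,255),1)
cv2.imwrite("pics/wrist3.png",im)
```

```text
18.6 [0.51217544 0.09426748 0.10446511]
[[0.0007, -0.9645, -0.264, 0.0679], [1.0, 0.0004, 0.0012, 0.0001], [-0.0011, -0.264, 0.9645, -0.1835], [0.0, 0.0, 0.0, 1.0]] 298.86878305292566
0 [252.5 216.8]
-0.019 [252.5 227.9]
-0.034 [252.5 238.6]
-0.064 [252.4 266.8]
```

View pics/wrist3.png

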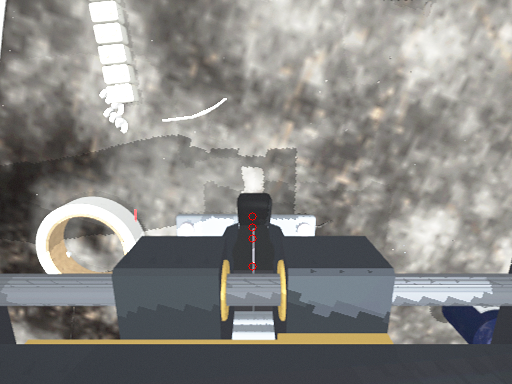

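The visible finger tips end roughly 30 mm behind the nominal TCP, about where the dots for −0.034 m fall (v≈222–238), so nothing has touched yet. I'll go back to y≈88 mm and go down by feel.

>>> {"fn": "send_rows", "kwargs": {
  "targets": [
    [[-0.012,0,0],[0,0,0]],
    [[-0.024,0,0.01],[0,0,0]],
    [[-0.024,0,0.03],[0,0,0]],
    [[-0.024,0,0.04],[0,0,0]]
  ]
}}

```text
clock: 19.15
tool_pos: [0.5143, 0.0873, 0.092]
eef_rot: [0.583, 0.813, -0.0, -0.0]
contact_force: [-0.4, -0.5, -0.4]
opening: 0.003
finger_force: 0.0
```

>>> {"fn": "send_rows", "kwargs": {
  "targets": [
    [[0,0,0.008],[0,0,0]],
    [[0,0,0.012],[0,0,0]]
  ]
}}

```text
clock: 19.4
tool_pos: [0.5144, 0.0875, 0.0887]
eef_rot: [0.583, 0.813, -0.0, -0.0]
contact_force: [0.8, -0.6, -0.1]
opening: 0.008
finger_force: 0.0
```

>>> {"fn": "send_rows", "kwargs": {
  "targets": [
    [[0,0,0.008],[0,0,0]],
    [[0,0,0.012],[0,0,0]]
  ]
}}

```text
clock: 19.65
tool_pos: [0.5145, 0.0874, 0.0852]
eef_rot: [0.583, 0.813, 0.0, 0.0]
contact_force: [0.1, 0.4, 1.2]
opening: 0.002
finger_force: 0.0
```

>>> {"fn": "send_rows", "kwargs": {
  "targets": [
    [[0,0,0.008],[0,0,0]],
    [[0,0,0.012],[0,0,0]]
  ]
}}

```text
clock: 19.9
tool_pos: [0.5145, 0.0874, 0.0816]
eef_rot: [0.583, 0.813, -0.0, -0.0]
contact_force: [-0.6, -0.1, 0.1]
opening: 0.005
finger_force: 0.0
```

>>> {"fn": "send_rows", "kwargs": {
  "targets": [
    [[0,0,0.008],[0,0,0]],
    [[0,0,0.012],[0,0,0]]
  ]
}}

```text
clock: 20.15
tool_pos: [0.5145, 0.0874, 0.078]
eef_rot: [0.583, 0.813, -0.0, -0.0]
contact_force: [-0.2, -0.6, -0.5]
opening: 0.004
finger_force: 0.0
```

>>> {"fn": "send_rows", "kwargs": {
  "targets": [
    [[0,0,0.006],[0,0,0]],
    [[0,0,0.01],[0,0,0]]
  ]
}}

```text
clock: 20.4
tool_pos: [0.5145, 0.0874, 0.075]
eef_rot: [0.583, 0.813, 0.0, 0.0]
contact_force: [0.1, 0.3, -0.4]
opening: 0.005
finger_force: 0.0
```

>>> {"fn": "send_rows", "kwargs": {
  "targets": [
    [[0,0,0.006],[0,0,0]],
    [[0,0,0.01],[0,0,0]]
  ]
}}

```text
clock: 20.65
tool_pos: [0.5145, 0.0874, 0.072]
eef_rot: [0.583, 0.813, -0.0, 0.0]
contact_force: [0.1, -0.9, 1.1]
opening: 0.003
finger_force: 0.1
```

>>> {"fn": "send_rows", "kwargs": {
  "targets": [
    [[0,0,0.006],[0,0,0]],
    [[0,0,0.01],[0,0,0]]
  ]
}}

```text
clock: 20.9
tool_pos: [0.5148, 0.0875, 0.0694]
eef_rot: [0.583, 0.813, 0.0, 0.0]
contact_force: [-0.6, 0.2, 3.5]
opening: 0.007
finger_force: 1.6
```

```bash
python3 st.py
python3 - <<'E'
from plant import *
import cv2,numpy as np
a=snapshot("scene")["img"][165:215,180:240];b=snapshot("side")["img"][180:230,260:320]
cv2.imwrite("pics/press2.png",cv2.resize(np.hstack([a,b]),None,fx=6.6,fy=6.6,interpolation=cv2.INTER_CUBIC))
E
```

```text
clock 20.9
tool_pos [0.5148 0.0875 0.0694]
eef_rot [5.827e-01 8.127e-01 3.000e-04 3.000e-04]
contact_force [-0.5549  0.1645  3.4749]
opening 0.0067
finger_force 1.6304
```

View pics/press2.png

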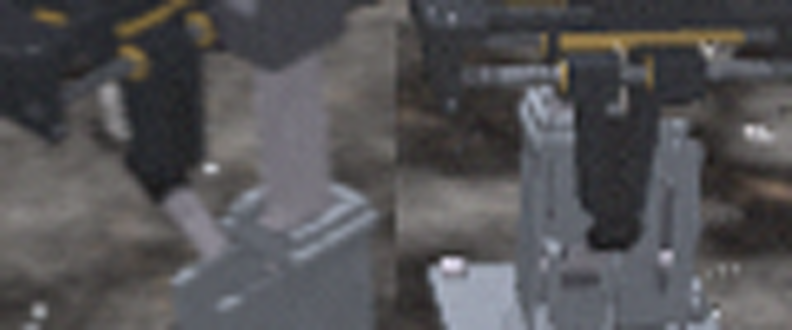

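The tip is now touching the pad, with 3.5 N at TCP z≈0.070. Next I follow the pad's arc down.

>>> {"fn": "send_rows", "kwargs": {
  "targets": [
    [[0.008,0,0.008],[0,0,0]],
    [[0.015,0,0.018],[0,0,0]],
    [[0.023,0,0.027],[0,0,0]],
    [[0.03,0,0.037],[0,0,0]]
  ]
}}

```text
clock: 21.5
tool_pos: [0.5119, 0.0957, 0.0578]
eef_rot: [0.583, 0.813, -0.0, 0.0]
contact_force: [1.1, -1.7, 2.3]
opening: 0.003
finger_force: 1.6
```

>>> {"fn": "send_rows", "kwargs": {
  "targets": [
    [[0.006,0,0.01],[0,0,0]],
    [[0.012,0,0.02],[0,0,0]],
    [[0.018,0,0.031],[0,0,0]],
    [[0.023,0,0.041],[0,0,0]]
  ]
}}

```text
clock: 22.0
tool_pos: [0.5092, 0.1024, 0.0455]
eef_rot: [0.583, 0.813, -0.0, -0.0]
contact_force: [1.5, -2.0, 3.2]
opening: 0.005
finger_force: 1.5
```

>>> {"fn": "send_rows", "kwargs": {
  "targets": [
    [[0.004,0,0.011],[0,0,0]],
    [[0.008,0,0.022],[0,0,0]],
    [[0.012,0,0.033],[0,0,0]],
    [[0.015,0,0.044],[0,0,0]]
  ]
}}

```text
clock: 22.5
tool_pos: [0.5078, 0.1068, 0.0323]
eef_rot: [0.583, 0.813, -0.0, -0.0]
contact_force: [1.5, -2.3, 2.7]
opening: 0.011
finger_force: 1.5
```

Contact is steady at about 3 N. I finish the last 10 degrees in small steps until the stop is felt.

>>> {"fn": "send_rows", "kwargs": {
  "targets": [
    [[0.002,0,0.01],[0,0,0]],
    [[0.004,0,0.02],[0,0,0]],
    [[0.006,0,0.03],[0,0,0]]
  ]
}}

```text
clock: 22.88
tool_pos: [0.5073, 0.1084, 0.0233]
eef_rot: [0.583, 0.813, -0.0, -0.0]
contact_force: [0.8, -1.9, 2.8]
opening: 0.004
finger_force: 1.5
```

>>> {"fn": "send_rows", "kwargs": {
  "targets": [
    [[0.001,0,0.004],[0,0,0]],
    [[0.001,0,0.007],[0,0,0]]
  ]
}}

```text
clock: 23.12
tool_pos: [0.5071, 0.1089, 0.0214]
eef_rot: [0.583, 0.813, -0.0, -0.0]
contact_force: [-0.3, -2.4, 2.7]
opening: 0.001
finger_force: 1.4
```

>>> {"fn": "send_rows", "kwargs": {
  "targets": [
    [[0,0,0.003],[0,0,0]],
    [[0,0,0.005],[0,0,0]]
  ]
}}

```text
clock: 23.38
tool_pos: [0.5071, 0.109, 0.0199]
eef_rot: [0.583, 0.813, 0.0, -0.0]
contact_force: [-0.5, -1.5, 3.3]
opening: 0.007
finger_force: 1.5
```

>>> {"fn": "send_rows", "kwargs": {
  "targets": [
    [[0,0,0.002],[0,0,0]],
    [[0,0,0.004],[0,0,0]]
  ]
}}

```text
clock: 23.62
tool_pos: [0.5071, 0.1091, 0.0188]
eef_rot: [0.583, 0.813, 0.0, -0.0]
contact_force: [-2.4, -0.4, 9.1]
opening: -0.002
finger_force: 4.9
```

>>> {"fn": "send_rows", "kwargs": {
  "targets": [
    [[0,0,0.003],[0,0,0]],
    [[0,0,0.003],[0,0,0]],
    [[0,0,0.003],[0,0,0]]
  ]
}}

```text
clock: 24.0
tool_pos: [0.5071, 0.1091, 0.0187]
eef_rot: [0.583, 0.813, 0.0, 0.0]
contact_force: [-2.8, -1.0, 12.0]
opening: 0.003
finger_force: 6.4
```

>>> {"fn": "send_rows", "kwargs": {
  "targets": [
    [[0,0,-0.004],[0,0,0]],
    [[0,0,-0.01],[0,0,0]],
    [[0,0,-0.03],[0,0,0]],
    [[0,0,-0.1],[0,0,0]],
    [[0,0,-0.25],[0,0,0]],
    [[0,0,-0.45],[0,0,0]],
    [[0,0,-0.65],[0,0,0]],
    [[0,0,-0.8],[0,0,0]],
    [[0,0,-0.8],[0,0,0]]
  ]
}}

```text
clock: 25.12
tool_pos: [0.5095, 0.1095, 0.2614]
eef_rot: [0.583, 0.813, 0.003, 0.002]
contact_force: [-0.2, -0.6, -0.0]
opening: 0.003
finger_force: 0.0
```

```bash
python3 st.py
python3 - <<'E'
from plant import *
import cv2,numpy as np
t=.328;c,sn=np.cos(t),np.sin(t);f={"scene":cv2.imread("pics/scene0.png"),"side":cv2.imread("pics/side0.png")}
def P(k): return np.array([[k["fx"],0,k["cx"]],[0,k["fy"],k["cy"]],[0,0,1]])@np.linalg.inv(k["cam_to_world"])[:3]
for n in f:
    k=snapshot(n);g=cv2.cvtColor(k["img"],cv2.COLOR_BGR2GRAY);h,w=g.shape
    # dark blob nearest the predicted level pad, and head at +58 mm
    for nm,pt in(("pad",(0,.115,.056)),("head",(0,0,.163+.058))):
        x,y,z=pt;X=np.array([.5427+c*x-sn*y,.004+sn*x+c*y,z,1]);q=P(k)@X;u=q[:2]/q[2]
        i,j=int(round(u[1])),int(round(u[0]));m=np.zeros_like(g);m[i-14:i+15,j-14:j+15]=(g[i-14:i+15,j-14:j+15]<(45 if nm=="pad" else 85))
        num,l,s,ce=cv2.connectedComponentsWithStats(m);b=1+np.argmax(s[1:,4]) if num>1 else 0
        print(n,nm,"pred",u.round(1),"blob",ce[b].round(1),s[b])
E
```

```text
clock 25.125
tool_pos [0.5095 0.1095 0.2614]
eef_rot [0.5828 0.8126 0.0032 0.0025]
contact_force [-0.2427 -0.5687 -0.0471]
opening 0.0033
finger_force 0.0
scene pad pred [201.6 200.8] blob [200.8 201.8] [198 200   8   6  27]
scene head pred [222.8 165.8] blob [222.  166.2] [209 156  29  20 304]
side pad pred [293.3 231.3] blob [292.  232.5] [289 230   7   6  23]
side head pred [288.6 167.6] blob [285.4 170.8] [275 160  25  23 266]
```

```bash
python3 -c "
from plant import *
print(finish_job())"
```

```text
the job is handed in; nothing more can be done
None
```

The column was raised through exactly four clicks, lowered onto the pawl and released; the lever was then pressed flat to its stop with about 12 N, and the job was handed in at about 25 s, nothing else knowingly touched (verdict not shown).

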